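Pack the last spice pots into the round tin

ROBOT

A 7-joint arm with a two-finger parallel gripper is mounted at the origin on a cart in front of the work surface, level with it; the furniture and walls round the work are solid. World frame = base frame: x ahead of the robot, y to its left, z up, the work surface at z = 0. Lengths are in m, angles in rad, forces in N, time in s.
With the tool pointing down it reaches from about 0.425 to 0.95 m from the base axis. Payload 4.7 kg.
Tool frame: the origin (TCP) lies between the finger pads; the fingertips stand 25 mm ahead of it and the grasp point (between the pads) lies 6 mm ahead of it; x points along the fingers, z is the direction in which the jaws open and shut, and the axes are right-handed (so a half turn about x gives the same grasp; the last joint's range is limited). The gripper opens to 85 mm and grips with 20 to 120 N. Pads are 22 mm wide; open, the fingers measure 114 mm over their backs; the gripper's body (76 mm by 85 mm) begins 54 mm behind the grasp point. The pads swing forward as they close: fully open they stand 13 mm farther back than shut.
Start: joints at [-1.154, 0.469, -0.049, 1.532, 0.024, 1.141, -0.082], TCP at [0.291, 0.609, 0.256] pointing down, gripper open.
Joint ranges: [-2.59, 2.59], [-0.33, 1.99], [-1.39, 1.29], [0.1, 2.45], [-1.04, 4.18], [0.21, 1.99], [-2.66, 2.66]. Speed limits (rad/s): [2.57, 2.57, 3.14, 3.14, 3.14, 3.14, 3.14].

INTERFACE

Orientations are given as a 3x3 rotation matrix whose columns are the frame's x, y, z axes.
In Python, from rig import * gives the robot as it stands. Calls block until the motion is done:
- movep(position, orientation): joint-space move of the TCP to a pose.
- move_l(position, attitude=None, feed=0.15, until_force=None): straight line of the TCP; attitude=None keeps the orientation; feed is the mean speed in m/s. With until_force (N) it stops when the force on the tool has changed by that much, and returns True; else False.
- move_joints(angles): joint-space move.
- command_gripper(opening, newtons=None): finger opening in m; newtons is the grip in N (None keeps the last); returns when the fingers have stopped.
- sleep(seconds).
- inverse_kinematics(position, orientation): joint angles nearest the present ones, or None.
- sense(): the state.
- camera(name): name is "scene" or "side" or "wrist"; returns (picture, depth): 480x640x3 uint8, red, green, blue; 480x640 float32, m along the optical axis (not along the pixel's ray), 0 where there is no reading.
- camera_params(name): a dict with "K" (3x3 intrinsics, pixels), "position" and "rotation" of the camera in the world; the wrist camera has in their place "tool_from_camera" (4x4, takes a point from camera to tool coordinates, whose origin is the TCP and whose axes are the tool frame's). Camera axes: x right, y down, z forward; pixel columns grow to the right and rows downward; lengths in m; the calibration is good to about 2 mm. A picture is of the moment at which its call begins: read the wrist's pose just before it. camera_params takes no time and is no camera call.
A pose or a line that the arm cannot do raises Unreachable and nothing moves.
- finish_job(): hands the job in, once; it reports no verdict.
The state is a dict: "time_s": time; "joint_pos": joint angles; "qd": joint speeds; "joint_efforts": joint torques, N m; "position": TCP position; "tcp_rot": TCP orientation; "wrist_force": force on the tool from outside, world axes, zero at the start; "ft_torque": the same for the moment, N m; "finger_gap": finger opening in m.
Only numpy, scipy, OpenCV 4.12 (cv2) and the standard library are available. Lean on these libraries where they do the work, as an engineer would, in place of code of your own. Each camera call takes 0.05 s, during which the arm holds its last target. There are 200 camera calls.

TASK

Press in the blue spring tab of the clear caddy cover while you lift the cover straight off, and stand the cover open side down on the free worktop beside the caddy. Then pack the two orange-lidded spice pots into the round tin, so that all seven stand flat and upright on its floor in one layer, six round the one in the middle. Leave the kitchen timer, the label roll and the salt shaker where they are.

Things in the scene. Friction and masses are not known exactly. Their poses are not given: they have to be found in the camera images.
- tin_floor (a point): Shallow round steel tin, fixed: inner diameter 162 mm, outer 168 mm, wall top 30 mm above this point, the centre of its inside floor (4 mm above the worktop). z up. Holds five pots: one in the middle, four side by side at the wall. The two empty places are next to each other, at about 0 and 60 degrees from the tin's x axis (anticlockwise from above).
- caddy_top (a point): Centre of the upper face of the caddy's grey base plate, 152 x 94 x 5 mm, fixed, 5 mm above the worktop; x along its length, z up. Curbs 6 mm high locate the cover with 1 mm play. The two orange-lidded pots stand on this plate under the cover, about 32 mm either side of the point along x.
- caddy_catch (a point): Middle of the grey catch bar on the base plate's +y side: 42 mm long (x), 9 mm wide, its top 2 mm above this point (19.5 mm above the worktop). The nose at the foot of the cover's tab is caught under it. Axes as the caddy's.
- cover_grip (a point): Clear plastic box-shaped cover, open below, clipped on the caddy: 132 (x) x 63 (y) x 60 mm high, 145 g. The point is at the centre of its plan, 36 mm above its lower edge, 24 mm below its top; axes as the caddy's. Gripped firmly (20 to 30 N) across tab and grip patch at mid-length it comes straight up; with the tab out the catch holds it down.
- cover_tab (a point): Centre of the outer face of the blue spring tab's pad, in the middle of the cover's +y side, 36.5 mm from the cover's centre while the tab is out; pad 26 mm wide, 34 mm high. Axes as the cover's; pressed towards -y.
- cover_patch (a point): Centre of the flat, rigid blue grip patch in the middle of the cover's -y side, opposite the tab; 32 mm from the cover's centre. Tab and patch are 68 mm apart over the outsides, 63 mm with the tab pressed.
- tab (a joint): Travel of the cover's blue spring tab, m: 0 = out (latched while on the caddy), 0.0055 = pushed fully in; from about 0.004 the nose is free of the catch. Spring 1500 N/m, so about 8 N pushes it fully in; it springs back when released.
- pot_mid_knob (a point): Loose round spice pot with a white lid, in the tin (middle place), same size and shape as the orange-lidded pots. The point given is on its axis in the middle of the gripping length of the knob, 41 mm above its underside; z along the axis.
- pot_1_knob (a point): Loose round spice pot with a red lid, in the tin (at the wall), same size and shape as the orange-lidded pots. The point given is on its axis in the middle of the gripping length of the knob, 41 mm above its underside; z along the axis.
- pot_2_knob (a point): Loose round spice pot with a green lid, in the tin (at the wall), same size and shape as the orange-lidded pots. The point given is on its axis in the middle of the gripping length of the knob, 41 mm above its underside; z along the axis.
- pot_3_knob (a point): Loose round spice pot with a yellow lid, in the tin (at the wall), same size and shape as the orange-lidded pots. The point given is on its axis in the middle of the gripping length of the knob, 41 mm above its underside; z along the axis.
- pot_4_knob (a point): Loose round spice pot with a white lid, in the tin (at the wall), same size and shape as the orange-lidded pots. The point given is on its axis in the middle of the gripping length of the knob, 41 mm above its underside; z along the axis.
- pot_a_knob (a point): Round steel spice pot with an orange lid and black knob, under the caddy's cover at the start; 52 mm in diameter (foot edge bevelled by 5 mm), body and lid 30 mm high, on top a knob 17 to 18 mm thick from 30 to 52 mm above the underside; 90 g. The point given is on its axis in the middle of the gripping length of the knob, 41 mm above its underside; z along the axis.
- pot_b_knob (a point): Round steel spice pot with an orange lid and black knob, under the caddy's cover at the start; 52 mm in diameter (foot edge bevelled by 5 mm), body and lid 30 mm high, on top a knob 17 to 18 mm thick from 30 to 52 mm above the underside; 90 g. The point given is on its axis in the middle of the gripping length of the knob, 41 mm above its underside; z along the axis.
- kitchen_timer: Steel-grey wind-up kitchen timer, 63 x 63 x 56 mm, loose bystander. Origin: centre of its underside.
- label_roll: Roll of paper labels, 60 mm in diameter, 30 mm high, loose bystander. Origin: centre of its underside.
- salt_shaker: Salt shaker, 44 mm in diameter, 90 mm high, loose bystander. Origin: centre of its underside.
Things that resemble listed ones, but are neither listed nor needed, are in the scene too. What is shaped like the part that bears cover_grip but green or red is not meant.

How it is judged:
On the way, in this order (a step that is already met when the one before it is completed fails the run):
1. the cover is lifted clear of the catch with its tab pressed in, the pots still on the caddy (z of cover_grip in the frame of caddy_top above 0.055 m and value of joint tab above 0.003 m and z of each of pot_a_knob, pot_b_knob in the frame of caddy_top below 0.048 m), for 0.1 s.
2. the first orange-lidded pot is down on the tin's floor (((horizontal distance between pot_a_knob and tin_floor below 0.062 m and z of pot_a_knob in the frame of tin_floor below 0.046 m) or (horizontal distance between pot_b_knob and tin_floor below 0.062 m and z of pot_b_knob in the frame of tin_floor below 0.046 m))), for 0.2 s.
At the end, for the whole second after the job is handed in: All seven pots upright on the tin's floor (within 3.5 mm, 0.08 rad): the middle one within 10 mm of the tin's centre, the six others 46 to 60 mm from it. Cover open side down on the worktop (within 3 mm, 0.06 rad), over 60 mm from the caddy's centre. All at rest (horizontal distance between each of pot_mid_knob, pot_1_knob, pot_2_knob, pot_3_knob, pot_4_knob, pot_a_knob, pot_b_knob and tin_floor below 0.06 m and z of pot_mid_knob in the frame of tin_floor between 0.0375 and 0.0445 m and angle between each of pot_mid_knob, pot_1_knob, pot_2_knob, pot_3_knob, pot_4_knob, pot_a_knob, pot_b_knob's own z axis and vertical below 0.08 rad and z of pot_1_knob in the frame of tin_floor between 0.0375 and 0.0445 m and horizontal distance between each of pot_1_knob, pot_2_knob, pot_3_knob, pot_4_knob, pot_a_knob, pot_b_knob and tin_floor above 0.046 m and z of pot_2_knob in the frame of tin_floor between 0.0375 and 0.0445 m and z of pot_3_knob in the frame of tin_floor between 0.0375 and 0.0445 m and z of pot_4_knob in the frame of tin_floor between 0.0375 and 0.0445 m and z of pot_a_knob in the frame of tin_floor between 0.0375 and 0.0445 m and z of pot_b_knob in the frame of tin_floor between 0.0375 and 0.0445 m and horizontal distance between pot_mid_knob and tin_floor below 0.01 m and height (world z) of cover_grip between 0.033 and 0.039 m and angle between cover_grip's own z axis and vertical below 0.06 rad and horizontal distance between cover_grip and caddy_top above 0.06 m and linear speed of each of pot_a, pot_b, cover below 0.02 m/s); the robot touches nothing.
It fails at once if the kitchen timer, label roll or salt shaker is moved by more than 25 mm (distance of any of kitchen_timer, label_roll, salt_shaker from where it was at the start of the episode above 0.025 m).
It fails at once if a pot is tipped by more than 0.6 rad (angle between any of pot_mid_knob, pot_1_knob, pot_2_knob, pot_3_knob, pot_4_knob, pot_a_knob, pot_b_knob's own z axis and vertical above 0.6 rad).
It also fails if it takes over 67 s, if anything falls off the work surface, if the arm or the gripper's body presses on something with over 40 N, if the wrist force passes 120 N, or if a joint passes its speed limit or range.

## Working session

There is one attempt and no reset: what is moved stays moved. The work goes in short steps, each a Python script; the robot and the scene stay as the last script left them, time stands still between calls to the robot, and variables do not carry over. Pictures are saved under pics/ and viewed, about 8 in all and at most 12, crops included, and the job is handed in when it is done.

```bash
ls; mkdir -p pics
cat > h.py <<'E'
from rig import *
import numpy as np, cv2
def cloud(name):
    s=sense(); img,d=camera(name); p=camera_params(name)
    K=np.array(p["K"]); v,u=np.mgrid[:480,:640]
    P=np.stack([(u-K[0,2])/K[0,0]*d,(v-K[1,2])/K[1,1]*d,d],-1)
    if "position" in p: R=np.array(p["rotation"]);t=np.array(p["position"])
    else:
        T=np.array(p["tool_from_camera"]);Rt=np.array(s["tcp_rot"])
        R=Rt@T[:3,:3];t=Rt@T[:3,3]+np.array(s["position"])
    W=P@R.T+t; W[d<=0]=np.nan
    return img,W
def save(n,img): cv2.imwrite("pics/"+n+".png",cv2.cvtColor(img,cv2.COLOR_RGB2BGR))
def down(yaw):
    # jaw axis (tool z) at angle yaw in the plane, tool x down
    x=np.array([0,0,-1.]);z=np.array([np.cos(yaw),np.sin(yaw),0]);return np.stack([x,np.cross(z,x),z],1)
E
python3 - <<'E'
from h import *
for n in("scene","side"):
    i,W=cloud(n); save(n,i); np.save(n+".npy",W); p=camera_params(n); print(n,p["position"])
s=sense();print(s["time_s"],s["tcp_rot"],s["finger_gap"])
print(camera_params("wrist"))
E
```

```text
pics
scene [0.19879028 0.5254679  0.9522728 ]
side [ 0.34821457 -1.28690431  0.76304586]
0.1 [[-7.04174767e-04 -9.02293169e-01  4.31122419e-01]
 [-1.55583784e-03  4.31122993e-01  9.02291829e-01]
 [-9.99998542e-01 -3.53854363e-05 -1.70740779e-03]] 0.08561343191033673
{'K': array([[354.09329775,   0.        , 317.28435628],
       [  0.        , 354.09329775, 238.77960717],
       [  0.        ,   0.        ,   1.        ]]), 'tool_from_camera': array([[-9.91430865e-04, -2.95744811e-01,  9.55266467e-01,
        -1.16388190e-01],
       [ 1.52559244e-04, -9.55266970e-01, -2.95744809e-01,
         7.57579255e-02],
       [ 9.99999497e-01, -1.47475802e-04,  9.92199764e-04,
         9.59010798e-04],
       [ 0.00000000e+00,  0.00000000e+00,  0.00000000e+00,
         1.00000000e+00]])}
```

View pics/scene.png

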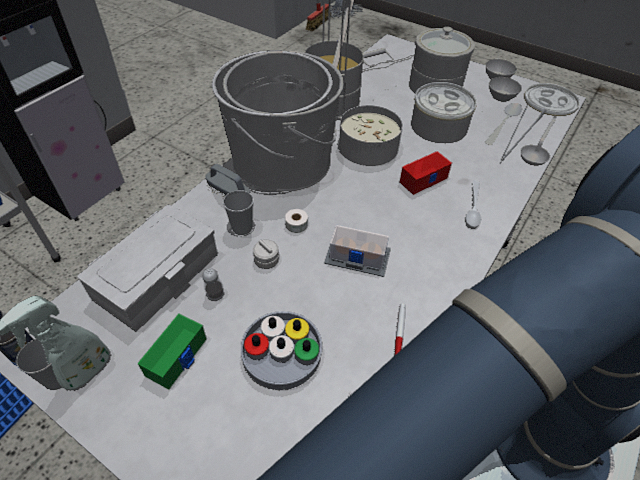

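View pics/side.png

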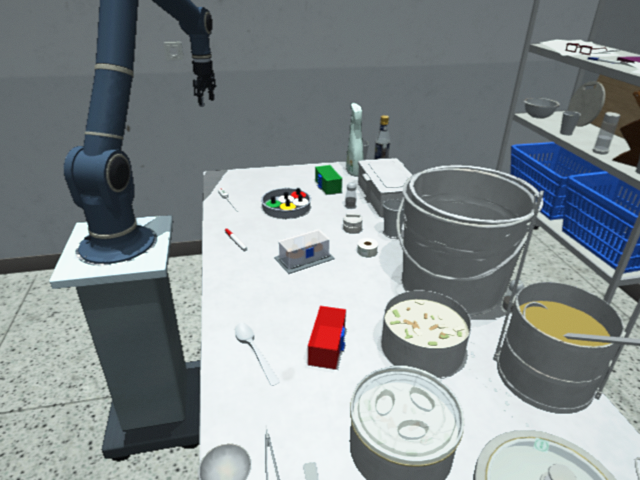

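Scene view: the caddy with the clear cover is at (358,250) and the tin at (282,348). The lookalikes are the red box (425,172) and the green box (172,350), and neither is meant. The timer is at (265,252), the roll at (296,219) and the shaker at (212,283). I'll measure these, then look at the cover from close by with the wrist camera.

Run:
```python
from h import *
W=np.load("scene.npy");S=np.load("side.npy")
for n,(u,v) in dict(tin=(281,346),caddytab=(356,256),lid=(362,238),c1=(325,263),c2=(384,274),c3=(391,251),c4=(333,240),timer=(265,250),roll=(303,215),shaker=(211,275),red=(425,165),green=(172,348),knife=(400,330),gcorner=(205,325),knifetop=(402,306),spoon=(472,218),box=(197,270),cup=(239,232)).items(): print(n,W[v,u].round(3))
print(S[252,309],S[248,304])
# tin: rim points z 0.03-0.037 in neighbourhood
sub=W[300:400,230:335].reshape(-1,3); z=sub[:,2]
m=(z>.031)&(z<.038); p=sub[m]
print(len(p),np.nanmin(p,0),np.nanmax(p,0))
s=sense()
# look pose: camera over caddy
c=np.nanmean(W[225:262,335:385].reshape(-1,3),0);print(c)
T=np.array(camera_params("wrist")["tool_from_camera"])
for yaw in np.arange(-3,3.2,.5):
    q=inverse_kinematics([c[0],c[1],.3],down(yaw)); print(yaw,None if q is None else np.round(q,2), down(yaw)[:,1].round(2))
```

```text
tin [0.528 0.149 0.045]
caddytab [ 0.527 -0.149  0.041]
lid [ 0.535 -0.186  0.067]
c1 [ 0.594 -0.116 -0.   ]
c2 [ 0.455 -0.168  0.002]
c3 [ 0.478 -0.246 -0.002]
c4 [ 0.59  -0.143  0.064]
timer [ 0.716 -0.036  0.045]
roll [ 0.716 -0.194  0.032]
shaker [0.747 0.113 0.084]
red [ 0.534 -0.535  0.056]
green [0.703 0.284 0.058]
knife [nan nan nan]
gcorner [0.715 0.186 0.001]
knifetop [ 0.373 -0.101  0.017]
spoon [ 0.352 -0.475 -0.001]
box [0.831 0.087 0.011]
cup [ 0.827 -0.065  0.013]
[ 0.54940984 -0.21144211  0.04090976] [ 0.53390005 -0.21927341  0.06110961]
2086 [0.44777602 0.05627128 0.03100035] [0.61842945 0.22816262 0.03799975]
[ 0.53900952 -0.18443371  0.04821846]
-3.0 [-0.57  0.42  1.12  1.78 -0.41  1.2  -2.33] [ 0.14 -0.99  0.  ]
-2.5 [-0.57  0.42  1.12  1.78 -0.41  1.2  -1.83] [ 0.6 -0.8  0. ]
-2.0 [-0.52  0.38  1.03  1.77 -0.35  1.19 -1.38] [ 0.91 -0.42  0.  ]
-1.5 [-0.45  0.35  0.93  1.77 -0.3   1.17 -0.94] [1.   0.07 0.  ]
-1.0 [-0.43  0.34  0.88  1.77 -0.28  1.17 -0.46] [0.84 0.54 0.  ]
-0.5 [-0.4   0.33  0.84  1.77 -0.26  1.16  0.03] [0.48 0.88 0.  ]
0.0 [-0.37  0.32  0.8   1.77 -0.25  1.16  0.51] [-0.  1.  0.]
0.5 [-0.37  0.32  0.8   1.77 -0.25  1.16  1.01] [-0.48  0.88  0.  ]
1.0 [-0.33  0.31  0.75  1.77 -0.23  1.16  1.49] [-0.84  0.54  0.  ]
1.5 [-0.3   0.3   0.71  1.77 -0.21  1.15  1.97] [-1.    0.07  0.  ]
2.0 [-0.24  0.29  0.62  1.76 -0.18  1.15  2.44] [-0.91 -0.42 -0.  ]
2.5 [ 1.09  0.5  -1.17  1.69  0.48  1.28  2.32] [-0.6 -0.8 -0. ]
3.0 [-0.57  0.42  1.12  1.78 -0.41  1.2  -2.61] [-0.14 -0.99 -0.  ]
```

Run:
```python
from h import *
movep([.533,.142,.27],down(-1.21)); i,W=cloud("wrist"); save("tin",i); np.save("tin.npy",W); print(sense()["time_s"],sense()["position"])
movep([.538,-.18,.25],down(-1.21)); sleep(.2);i2,W=cloud("wrist"); save("cad",i2); np.save("cad.npy",W); print(sense()["time_s"],sense()["joint_pos"])
save("both",cv2.resize(np.vstack([i,i2]),None,fx=.62,fy=.62,interpolation=cv2.INTER_AREA))
```

```text
2.05 [0.532855   0.1433576  0.26985484]
3.525 [-0.30669921  0.35026159  0.71270199  1.83306254 -0.2613824   1.05389431
 -0.7011921 ]
```

View pics/both.png

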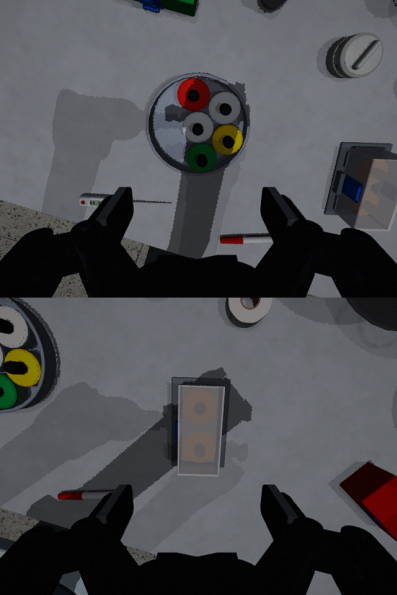

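The wrist view (lower half) shows the clear cover at about (200,430), with two orange lids under it. The blue tab and catch are on the left at (176,430), the world +y side. In the tin (upper half) are five pots, and the free places face left, at about (165,125).

Run:
```python
from h import *
from scipy import optimize
def bluemask(i):
    h=cv2.cvtColor(i,cv2.COLOR_RGB2HSV); return cv2.inRange(h,(105,120,50),(130,255,255))>0
ld=lambda n:cv2.cvtColor(cv2.imread(f"pics/{n}.png"),cv2.COLOR_BGR2RGB)
for n in("scene","side"):
    i=ld(n);W=np.load(n+".npy"); m=bluemask(i)&(np.hypot(W[...,0]-.538,W[...,1]+.18)<.07)
    P=W[m]; print(n,len(P),np.median(P,0).round(4),P.min(0).round(3),P.max(0).round(3))
for n in("cad","scene","side"):
    W=np.load(n+".npy"); m=(W[...,2]>.058)&(W[...,2]<.072)&(np.hypot(W[...,0]-.538,W[...,1]+.18)<.09)
    P=W[m]; print(n,"top",len(P),np.median(P[:,2]),cv2.minAreaRect((P[:,:2]*1000).astype(np.float32)))
W=np.load("cad.npy"); m=(np.abs(W[...,2]-.005)<.003)&(np.hypot(W[...,0]-.538,W[...,1]+.18)<.095)
P=W[m];print("plate",len(P),cv2.minAreaRect((P[:,:2]*1000).astype(np.float32)))
for n in("tin","scene"):
    W=np.load(n+".npy"); i=ld(n); m=(W[...,2]>.0305)&(W[...,2]<.038); D=np.hypot(W[...,0]-.533,W[...,1]-.142); P=W[m&(D>.074)&(D<.092)]
    r=optimize.least_squares(lambda x:np.hypot(P[:,0]-x[0],P[:,1]-x[1])-x[2],[.533,.142,.083],loss="soft_l1",f_scale=.002); print(n,"rim",len(P),r.x.round(4),np.median(P[:,2]).round(4))
    k=((W[...,2]>.044)&(D<.08)).astype(np.uint8); c,l,st,ce=cv2.connectedComponentsWithStats(k)
    for j in range(1,c):
        if st[j,4]>15:
            Q=W[l==j]; T=Q[Q[:,2]>.05]; a=(T.min(0)+T.max(0))/2 if len(T) else [0]*3; d=np.array(a[:2])-r.x[:2]; print(st[j,4],np.round(a,4),np.hypot(*d).round(4),np.degrees(np.arctan2(d[1],d[0])).round(0))
```

```text
scene 147 [ 0.5277 -0.1494  0.0395] [ 0.513 -0.175  0.001] [ 0.549 -0.141  0.059]
side 68 [ 0.5493 -0.2125  0.0407] [ 0.539 -0.221  0.025] [ 0.562 -0.205  0.057]
cad top 10423 0.06358531335507961 ((540.2797241210938, -181.08782958984375), (131.9745330810547, 63.1251220703125), 18.78952407836914)
scene top 1159 0.06462948717151895 ((538.6141967773438, -181.241455078125), (133.60684204101562, 71.37311553955078), 21.443143844604492)
side top 650 0.06495281226899191 ((540.260498046875, -182.32977294921875), (132.48193359375, 70.03365325927734), 19.141498565673828)
plate 2653 ((540.7073364257812, -181.18963623046875), (151.4185333251953, 93.29703521728516), 18.85125160217285)
tin rim 2985 [0.5342 0.1436 0.0824] 0.0325
286 [0.5816 0.1685 0.0536] 0.0535 28.0
286 [0.5795 0.1151 0.0534] 0.0535 -32.0
263 [0.5352 0.1436 0.0535] 0.001 -1.0
260 [0.5333 0.0905 0.053 ] 0.0532 -91.0
251 [0.4886 0.1186 0.0533] 0.052 -151.0
61080 [0.5351 0.1459 0.2989] 0.0024 70.0
scene rim 658 [0.5328 0.1429 0.0825] 0.0334
60 [0.5769 0.1149 0.0546] 0.0522 -32.0
64 [0.5302 0.09   0.0539] 0.053 -93.0
69 [0.5801 0.1675 0.0548] 0.0533 27.0
66 [0.5332 0.1435 0.055 ] 0.0007 57.0
66 [0.4853 0.1177 0.0546] 0.0537 -152.0
```

Run:
```python
from h import *
yaw=np.radians(18.8-90); R=down(yaw); ay=-R[:,2]  # cover +y
c=np.array([.5403,-.1811,0]); g=c-.0005*ay
d=c-.155*ay; print("dest",d)
W=np.load("scene.npy"); D=W[...,:2]-d[:2]
m=(np.abs(D@R[:2,2])<.085)&(np.abs(D@ay[[1,0]]*0+D@np.array([-R[1,2],R[0,2]]))<.1); print("max z near dest",np.nanmax(W[m][:,2]),m.sum())
up=np.array([0,0,1.])
for h in(.16,.052): print(inverse_kinematics(d+h*up,R) is not None)
movep(g+.12*up,R); print(move_l(g+.052*up,feed=.08,until_force=8))
print(sense()["position"],sense()["wrist_force"])
command_gripper(.05,27); s=sense(); print(s["finger_gap"],s["wrist_force"],s["time_s"])
```

```text
dest [ 0.59025118 -0.32783064  0.        ]
max z near dest 0.006680397950757144 2950
True
True
False
[ 0.54078677 -0.18183399  0.05231637] [0.31096121 0.38610361 0.30688498]
0.062215835919958426 [ 0.4830991  -1.75031887  4.52863809] 5.4417
```

Run:
```python
from h import *
yaw=np.radians(18.8-90); R=down(yaw); ay=-R[:,2]; up=np.array([0,0,1.])
p=np.array(sense()["position"])
move_l(p+.03*up,feed=.06); s=sense(); print(s["finger_gap"],s["wrist_force"],s["time_s"])
move_l(p+.095*up,feed=.12); s=sense(); print(s["finger_gap"],s["wrist_force"],s["time_s"])
i,_=cloud("side"); save("lift",i[180:300,230:390].repeat(3,0).repeat(3,1))
```

```text
0.06281383245616204 [-0.65944415  0.22227871 -0.66219869] 6.1083
0.06282368603061934 [-0.68026401  0.6586769  -1.06520913] 6.8
```

View pics/lift.png

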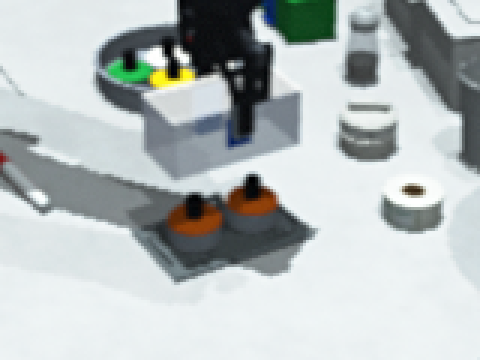

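The cover is off and level in the gripper, and both orange pots still stand on the plate at (193,215) and (252,200). Next I'll set the cover down, then look at the pots.

Run:
```python
from h import *
yaw=np.radians(18.8-90); R=down(yaw); ay=-R[:,2]; up=np.array([0,0,1.])
p=np.array(sense()["position"]); q=p-.155*ay
move_l(q,feed=.15); q[2]=.058; move_l(q,feed=.12); q[2]=.044
print(move_l(q,feed=.03,until_force=5)); s=sense(); print(s["position"],s["wrist_force"],s["time_s"])
command_gripper(.085); s=sense(); print(s["finger_gap"],s["wrist_force"])
q=np.array(s["position"]); q[2]=.13; move_l(q,feed=.15)
q=np.array([.5403,-.1811,.2]); movep(q,R); sleep(.15)
i,W=cloud("wrist"); save("pots",i); np.save("pots.npy",W)
D=np.hypot(W[...,0]-.5403,W[...,1]+.1811)
k=((W[...,2]>.045)&(W[...,2]<.065)&(D<.06)).astype(np.uint8); c,l,st,ce=cv2.connectedComponentsWithStats(k)
for j in range(1,c):
    if st[j,4]>15:
        Q=W[l==j];T=Q[Q[:,2]>.051]; print(st[j,4],((T.min(0)+T.max(0))/2).round(4),np.ptp(T,axis=0).round(4),ce[j])
m=(W[...,2]>.05)&(W[...,2]<.07)&(np.hypot(W[...,0]-.59,W[...,1]+.328)<.1); P=W[m]
print("cover",len(P),np.median(P[:,2]),np.percentile(P[:,2],[5,95]),cv2.minAreaRect((P[:,:2]*1000).astype(np.float32)))
print(sense()["time_s"])
```

```text
True
[ 0.5910086  -0.32902921  0.04792612] [-0.77567811  0.38027738  3.38994554] 9.3167
0.0851173225652031 [-0.29828926 -0.21077543 -0.69734415]
435 [ 0.5712 -0.1698  0.0544] [0.017  0.0163 0.0067] [315.0045977  187.73563218]
396 [ 0.5124 -0.1923  0.0541] [0.0162 0.0167 0.0063] [318.16161616 266.83838384]
cover 14832 0.05845927217585942 [0.05638443 0.05958681] ((590.20751953125, -328.7162780761719), (132.0147247314453, 69.19252014160156), 18.82050895690918)
11.2917
```

View pics/pots.png

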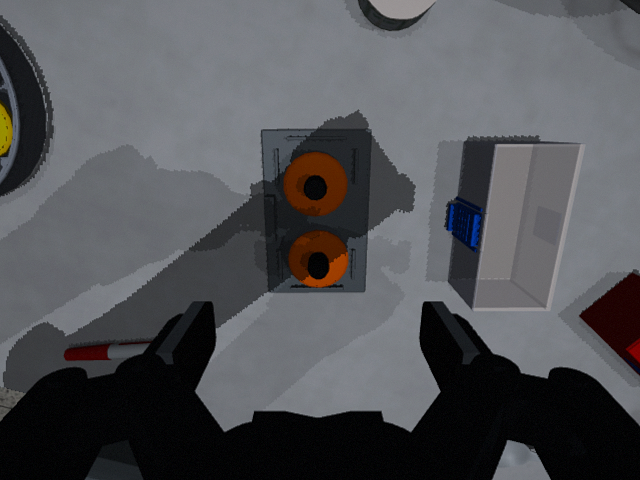

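The cover stands open side down at (515,225) in the picture, and its top measures about 60 mm. The orange pots are at (315,187) and (318,267). I'll pick the first one and re-measure the tin while holding it.

```bash
cat >> h.py <<'E'
from scipy import optimize
YAW=np.radians(18.8-90); R=down(YAW)
def pick(x,y):
    command_gripper(.045,30)
    movep([x,y,.11],R); print("pickdown",move_l([x,y,.0625],feed=.08,until_force=8))
    command_gripper(.005,40); s=sense(); print("gap",s["finger_gap"],s["wrist_force"],s["position"])
    move_l([x,y,.13],feed=.15)
def tin(name,rows=300):
    sleep(.25); i,W=cloud("wrist"); save(name,i); W[rows:]=np.nan
    D=np.hypot(W[...,0]-.534,W[...,1]-.1436); P=W[(W[...,2]>.0305)&(W[...,2]<.037)&(D>.074)&(D<.092)]
    r=optimize.least_squares(lambda x:np.hypot(P[:,0]-x[0],P[:,1]-x[1])-x[2],[.533,.142,.083],loss="soft_l1",f_scale=.002); C=r.x[:2]; print("rim",r.x.round(4))
    k=((W[...,2]>.044)&(W[...,2]<.075)&(D<.08)).astype(np.uint8); c,l,st,ce=cv2.connectedComponentsWithStats(k); out=[]
    for j in range(1,c):
        if st[j,4]>40:
            T=W[l==j];T=T[T[:,2]>T[:,2].max()-.006]; a=(T.min(0)+T.max(0))/2; d=a[:2]-C; out.append(a)
            L=W[(np.hypot(W[...,0]-a[0],W[...,1]-a[1])<.024)&(W[...,2]<.042)&(W[...,2]>.026)]
            print(a.round(4),"r",np.hypot(*d).round(4),"ang",np.degrees(np.arctan2(d[1],d[0])).round(1),"lid z",np.median(L[:,2]).round(4) if len(L) else None)
    return C,out
E
python3 - <<'E'
from h import *
pick(.5712,-.1698)
movep([.533,.142,.22],R); tin("tin2"); print(sense()["time_s"],sense()["finger_gap"])
E
```

```text
pickdown False
gap 0.016041719982860157 [ 0.40093555 -0.66244362  2.0999025 ] [ 0.5715982  -0.17013528  0.06303611]
rim [0.5344 0.1438 0.0823]
[0.5817 0.1684 0.0538] r 0.0533 ang 27.5 lid z 0.0326
[0.5797 0.1152 0.0535] r 0.0536 ang -32.3 lid z 0.0326
[0.5352 0.1437 0.0536] r 0.0008 ang -6.6 lid z 0.0326
[0.5334 0.0904 0.0534] r 0.0534 ang -91.1 lid z 0.0326
15.475 0.015882479076683567
```

View pics/tin2.png

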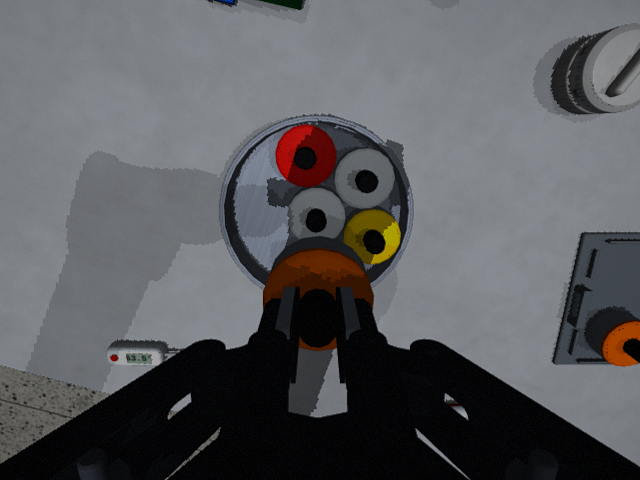

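The pot is held at (320,290), the tin measurement repeats, and the empty side at (255,205) is clear. Placing it now.

```bash
cat >> h.py <<'E'
def place(x,y):
    movep([x,y,.12],R); move_l([x,y,.1],feed=.08); print("contact",move_l([x,y,.0595],feed=.04,until_force=6)); s=sense(); print(s["position"],s["wrist_force"],s["finger_gap"],s["time_s"])
E
python3 - <<'E'
from h import *
place(.5362,.1973)
E
```

```text
contact True
[0.53595073 0.19634084 0.06193618] [-0.62635942 -0.23001541  3.95008405] 0.015714988413930864 17.2833
```

TCP 0.0619 puts the pot's underside at 3.9 mm, so it is on the tin floor. I'll release it and do the second pot.

Run:
```python
from h import *
command_gripper(.04); p=sense()["position"]; move_l([p[0],p[1],.13],feed=.15)
pick(.5124,-.1923)
movep([.533,.142,.22],R); tin("tin3"); print(sense()["time_s"],sense()["finger_gap"])
```

```text
pickdown False
gap 0.01568044993147442 [ 0.30241659 -0.35130154  2.91386254] [ 0.51282772 -0.19265011  0.06306961]
rim [0.5345 0.1436 0.0822]
[0.5815 0.1685 0.0537] r 0.0533 ang 27.9 lid z 0.0327
[0.5795 0.1152 0.0535] r 0.0532 ang -32.2 lid z 0.0326
[0.5359 0.1966 0.0538] r 0.0531 ang 88.5 lid z 0.0327
[0.5353 0.1437 0.0537] r 0.0009 ang 8.4 lid z 0.0326
[0.5331 0.0905 0.0535] r 0.0531 ang -91.5 lid z 0.0326
23.2417 0.015866979519499322
```

View pics/tin3.png

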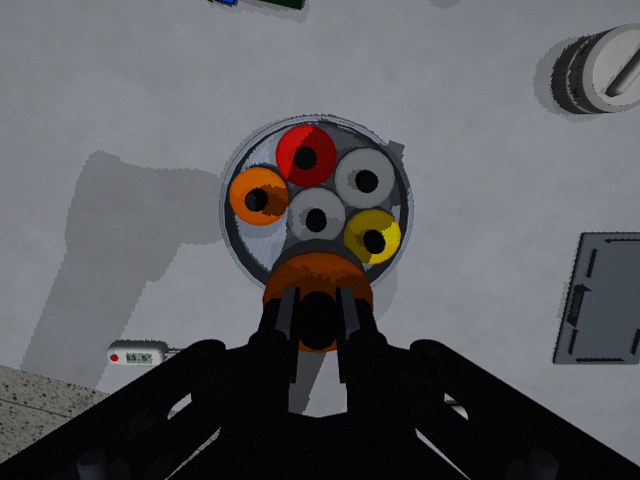

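The first orange pot is seated at (258,195): r 53 mm, angle 88°, same lid height as the others. Placing the second pot.

Run:
```python
from h import *
place(.4890,.1721)
```

```text
contact True
[0.49059899 0.17127858 0.06200413] [ 3.37650426e-01 -1.17584213e-03  3.02522017e+00] 0.015619998920685302 25.0583
```

The second pot is down at the same height, 0.0620. I'll release it, back off and check.

Run:
```python
from h import *
command_gripper(.04); p=sense()["position"]; move_l([p[0],p[1],.13],feed=.15)
movep([.50,.125,.27],R); tin("fin",400)
s=sense(); print(s["time_s"],s["wrist_force"],s["position"])
i,W=cloud("side"); m=(np.abs(W[...,2]-.06)<.004)&(np.hypot(W[...,0]-.59,W[...,1]+.328)<.1); P=W[m]
print("cover",len(P),np.percentile(P[:,2],[5,50,95]),cv2.minAreaRect((P[:,:2]*1000).astype(np.float32)))
save("finside",i[150:390,180:480].repeat(2,0).repeat(2,1))
```

```text
rim [0.5345 0.1435 0.0822]
[0.5814 0.1685 0.0536] r 0.0531 ang 28.0 lid z 0.0326
[0.5794 0.115  0.0538] r 0.0532 ang -32.4 lid z 0.0326
[0.5355 0.1967 0.0538] r 0.0531 ang 88.9 lid z 0.0326
[0.5349 0.1436 0.0538] r 0.0004 ang 16.3 lid z 0.0326
[0.5329 0.0904 0.0535] r 0.0532 ang -91.8 lid z 0.0326
[0.4894 0.1711 0.0537] r 0.0529 ang 148.5 lid z 0.0326
[0.4881 0.1184 0.0534] r 0.0528 ang -151.5 lid z 0.0326
26.9583 [ 0.25296423 -0.12702053  0.3443846 ] [0.49944881 0.12533164 0.26888797]
cover 780 [0.05747203 0.06000416 0.06225499] ((590.8468627929688, -331.2056579589844), (134.7427978515625, 68.8196029663086), 20.28162956237793)
```

View pics/fin.png

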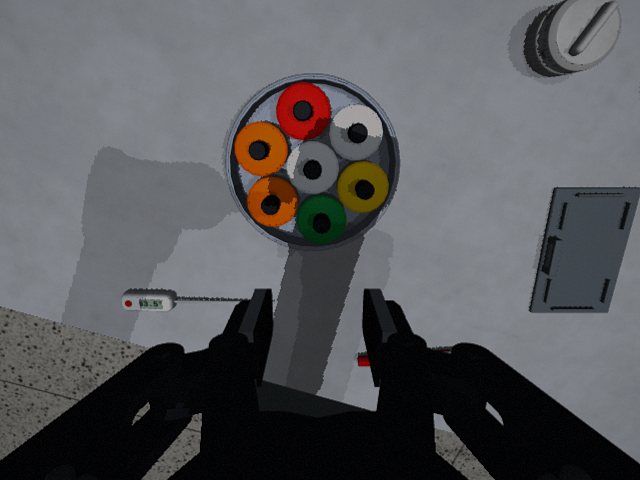

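View pics/finside.png

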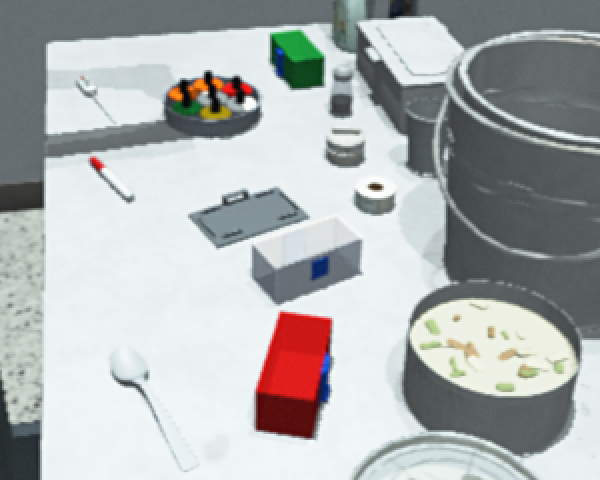

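All seven pots stand level in the tin, the cover at (305,258) stands flat on the worktop, and the bystanders look where they were. Handing in.

```bash
python3 -c "
from rig import *
finish_job()"
```

```text
the job is handed in; nothing more can be done
```

The job is done and handed in after about 27 s of robot time; `finish_job` gave no verdict.

- **Cover:** I gripped it across tab and patch at 27 N (fingers at 63 mm, so the tab was pressed in) and lifted it straight off. It stands open side down about 155 mm from the caddy's centre. Its top measured about 60 mm above the worktop and level, as it should be.
- **Pots:** both orange-lidded pots were moved by their knobs to the two empty places in the tin. In the last check all seven lids were at the same height. The middle pot was 0.4 mm from the tin's centre and the other six were 52.8 to 53.2 mm from it, about 60° apart.
- **Bystanders:** the timer, label roll and salt shaker look unmoved in the last side picture. I did not measure their positions again.
- **Disagreements:** no check failed. The scene and wrist cameras differed by up to about 4 mm on the pot positions, within 1.5 mm on the tin's centre, so I used the wrist camera for picking and placing. Lid heights read about 1.4 mm low, evenly for all seven pots, which looks like a calibration offset.

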